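Square two bars up in a marking-out corner

TASK

Push the two aluminium bars up against the steel fence on the bench so that they lie flat in one straight row, long sides flush to the fence, end to end with no gap, and the leading bar butted against the stop at the fence's left end (either bar may lead). Slide them along the bench without lifting or tipping them, and leave everything else where it is.

Things in the scene. Friction and masses are not known exactly. Their poses are not given: they have to be found in the camera images.
- fence: Fixed dark steel angle. Origin: on the bench at the foot of its working face (towards the robot). +x: square to the face, away from the robot; +y: along the face to the left, to the stop. Face 16 mm high, 8 thick, from y = -300 to +240 mm; behind it a foot 6 mm thick to x = +50 mm with 12 mm high bolt heads. Its place differs each time and it is turned up to 0.15 rad.
- stop (a point): Foot of the inner corner between fence and end stop, in the fence's frame at x = 0, y = +220 mm, on the bench. The stop is a steel block 16 mm high and 20 mm thick that stands out 57 mm from the fence's face towards the robot; its inner face looks along the fence's -y.
- bar_long: Long plain aluminium bar, loose, 160 mm long (own y), 25 mm wide (own x), 20 mm high, about 0.22 kg. Origin: centre of its underside. Starts flat on the bench between robot and fence, turned up to about 0.5 rad.
- bar_short: Short plain aluminium bar, loose, 110 mm long (own y), 25 mm wide (own x), 20 mm high, about 0.15 kg. Origin: centre of its underside. Starts flat on the bench beside the long one, turned up to about 0.5 rad; the two change places from start to start.
- nut: Loose square steel nut, 32 x 32 x 14 mm, lying flat on the robot's side of the bars, between them. Bystander. Origin: centre of its underside.
- offcut: Loose aluminium offcut 30 x 45 x 20 mm lying behind the fence. Bystander. Origin: centre of its underside.
- bolt: Loose steel bolt standing on its head, 28 mm across, 48 mm high, left of the bars. Bystander. Origin: centre of its underside.
- hammer: Hammer about 260 mm long, some 100 mm across the head, lying along x, head away from the robot, on the bench to the right. Bystander. Origin: centre of its underside as built.
- screwdriver: Screwdriver about 200 mm long lying roughly along x on the bench to the left. Bystander. Origin: centre of its underside as built.
- can: Metal can, 64 mm across, 150 mm high, standing left of the fence. Bystander. Origin: centre of its underside.
Things that resemble listed ones, but are neither listed nor needed, are in the scene too. What is shaped like the bar_long but green is not meant.

How it is judged:
At the end, for the whole second after the job is handed in: Both bars lie flat and at rest on the bench, parallel to the fence within 0.05 rad, their middles within 6 mm of flush against its face; the leading bar (either one) is within 7 mm of the end stop, and the other follows it in line, the gaps in the row adding up to no more than 14 mm (x of each of bar_long, bar_short in the frame of fence above -0.0185 m and angle between the y axis of each of bar_long, bar_short and the y axis of fence, either way round below 0.05 rad and angle between each of bar_long, bar_short's own z axis and vertical below 0.08 rad and height (world z) of each of bar_long, bar_short below 0.006 m and linear speed of each of bar_long, bar_short below 0.01 m/s and ((y of bar_long in the frame of fence above 0.133 m and y of bar_short in the frame of fence above -0.009 m) or (y of bar_short in the frame of fence above 0.158 m and y of bar_long in the frame of fence above 0.016 m))); the robot touches nothing.
It fails at once if a bar is lifted more than 20 mm off the bench (height (world z) of any of bar_long, bar_short above 0.02 m).
It fails at once if a bar is tipped by more than 0.4 rad (angle between any of bar_long, bar_short's own z axis and vertical above 0.4 rad).
It fails at once if a bystander is moved more than 30 mm (distance of any of offcut, nut, bolt, hammer, screwdriver, can from where it was at the start of the episode above 0.03 m).
It also fails if it takes over 61 s, if anything falls off the work surface, if the arm or the gripper's body presses on something with over 40 N, if the wrist force passes 120 N, or if a joint passes its speed limit or range.

ROBOT

A 7-joint arm with a two-finger parallel gripper is mounted at the origin on the work surface. World frame = base frame: x ahead of the robot, y to its left, z up, the work surface at z = 0. Lengths are in m, angles in rad, forces in N, time in s.
With the tool pointing down it reaches from about 0.4 to 0.85 m from the base axis. Payload 4.5 kg.
Tool frame: the origin (TCP) lies on the centre line of the jaws, within the pads' length; the fingertips stand 25 mm ahead of it and the grasp point (between the pads) lies 6 mm ahead of it; z points along the fingers, y is the direction in which the jaws open and shut (so a half turn about z gives the same grasp; the last joint's range is limited). The gripper opens to 88 mm and grips with 3 to 60 N. Pads are 18 mm wide; open, the fingers measure 123 mm over their backs; the gripper's body (75 mm by 187 mm) begins 45 mm behind the grasp point.
Start: joints at [-1.229, 0.689, -0.195, 1.565, 0.157, 0.902, -0.215], TCP at [0.189, 0.596, 0.264] pointing down, gripper open.
Joint ranges: [-3.01, 3.01], [-0.46, 2.08], [-1.47, 1.51], [0.13, 2.56], [-1, 4.14], [0.04, 2.09], [-2.66, 2.66]. Speed limits (rad/s): [2.57, 2.57, 3.14, 3.14, 3.14, 3.14, 3.14].

INTERFACE

Orientations are given as a unit quaternion [x, y, z, w].
In Python, from plant import r, eyes gives the robot as it stands.
- The arm moves only by the tool servo_tool, never from a script. Its argument "deltas" is a list of rows, each an object of numbers: "dx", "dy", "dz": the shift along the tool's x, y, z in units of 60 mm (1.0 is 60 mm); "ax", "ay", "az": the turn, a rotation vector about the tool's x, y, z in units of 6 degrees (1.0 is 6 degrees); "hand": the finger opening in mm, from 0 to 88.1. A call has 1 to 10 rows; each row is the pose to reach, as a shift and turn from the pose commanded when the call began, along the tool's axes at that moment; what a row does not reach only later rows make up. A row lasts 1/8 s, in which the tool goes at most 62.5 mm and 10.7 degrees, less where a joint would pass 70% of its speed; a pose out of reach is approached as far as the arm can. A call with a gripper value outside its range is refused whole. The fingers move at their own pace and stop on an object; "newtons" is the grip in N (left out, the last holds). Time passes only in rows, so rows that repeat a pose let the fingers close. It gives the time, the measured TCP pose, the force and the opening at its end, in the units of the state.
- r.get_state(): the state, without advancing time (a new reading comes with each control period).
- eyes.snapshot(name): name is "scene" or "top"; returns (picture, depth): 400x640x3 uint8, red, green, blue; 400x640 float32, m along the optical axis (not along the pixel's ray), 0 where there is no reading.
- eyes.camera_model(name): a dict with "fx", "fy", "cx", "cy" (pixels), "k1" (the pictures are not rectified: a ray, as slopes to the right and down, at radius r is drawn at 1 + k1 r^2 times it, then the intrinsics apply), "pose" (4x4, takes a point from camera to world coordinates). Camera axes: x right, y up, looking along -z (the intrinsics and any distortion apply to the point x, -y, -z); pixel columns grow to the right and rows downward; lengths in m; the calibration is good to about 2 mm. A picture is of the moment at which its call begins. camera_model takes no time and is no camera call.
- r.finish_job(): hands the job in, once; it reports no verdict.
The state is a dict: "clock": time; "q": joint angles; "qd": joint speeds; "joint_torque": joint torques, N m; "tool_pos": TCP position; "eef_rot": TCP orientation; "contact_force": force on the tool from outside, world axes, zero at the start; "moment": the same for the moment, N m; "opening": opening from 0.0 (shut) to 1.0 (fully open).
Only numpy, scipy, OpenCV 4.12 (cv2) and the standard library are available. Lean on these libraries where they do the work, as an engineer would, in place of code of your own. Each camera call takes 0.05 s, during which the arm holds its last target.

## Working session

There is one attempt and no reset: what is moved stays moved. The work goes in short steps, Python scripts to look and compute and a tool call to move; the robot and the scene stay as the last step left them, time stands still between calls to the robot, and variables do not carry over. Pictures are saved under pics/ and viewed, and the job is handed in when it is done.

Besides the shell and the picture viewer there is one more tool, called as name([rows], argument=value, ...), one row to a line, values as JSON. servo_tool: Moves the arm, as the interface text tells. Its arguments: {"type":"object","properties":{"deltas":{"type":"array","items":{"type":"object","properties":{"dx":{"type":"number"},"dy":{"type":"number"},"dz":{"type":"number"},"ax":{"type":"number"},"ay":{"type":"number"},"az":{"type":"number"},"hand":{"type":"number"}}}},"newtons":{"type":"number"}},"required":["deltas"]}

```bash
ls; mkdir -p pics; cat > h.py <<'E'
import numpy as np, cv2
from plant import r, eyes
def snap(n,f):
    im,d=eyes.snapshot(n); cv2.imwrite(f'pics/{f}.png',im[:,:,::-1]); np.savez(f'pics/{f}.npz',im=im,d=d); return im,d
def K(n):
    m=eyes.camera_model(n); return m
def world(n,u,v,d):
    # d depth
    m=K(n); u=np.asarray(u,float);v=np.asarray(v,float)
    xd=(u-m['cx'])/m['fx']; yd=(v-m['cy'])/m['fy']
    rd=np.hypot(xd,yd); rr=rd.copy()
    for _ in range(20): rr=rd/(1+m['k1']*rr**2)
    s=1/(1+m['k1']*rr**2); x=xd*s;y=yd*s
    P=np.stack([x*d,-y*d,-d*np.ones_like(x),np.ones_like(x)],-1)
    return (P@np.array(m['pose']).T)[...,:3]
def onplane(n,u,v,z):
    a=world(n,u,v,np.ones(np.shape(u))*0.5); b=world(n,u,v,np.ones(np.shape(u)))
    t=(z-a[...,2])/(b[...,2]-a[...,2]); return a+(b-a)*t[...,None]
def proj(n,P):
    m=K(n); T=np.linalg.inv(np.array(m['pose'])); P=np.asarray(P,float)
    c=P@T[:3,:3].T+T[:3,3]; x=c[...,0]/-c[...,2]; y=-c[...,1]/-c[...,2]
    f=1+m['k1']*(x*x+y*y); return np.stack([m['fx']*x*f+m['cx'],m['fy']*y*f+m['cy']],-1)
E
python3 - <<'E'
from h import *
for n in('top','scene'):
    snap(n,n+'0'); m=K(n); print(n,m)
print(r.get_state())
E
```

```text
pics
top {'fx': 486.2961496907966, 'fy': 486.2961496907966, 'cx': 319.73159815210016, 'cy': 194.88709726042052, 'k1': -0.07593418630081074, 'pose': array([[ 0.00672863,  0.99808799, -0.06144169,  0.45971886],
       [-0.99989114,  0.0075222 ,  0.01269351,  0.00614242],
       [ 0.01313142,  0.06134959,  0.99802996,  1.45898424],
       [ 0.        ,  0.        ,  0.        ,  1.        ]])}
scene {'fx': 445.3451500412568, 'fy': 445.3451500412568, 'cx': 320.8241121811058, 'cy': 192.07010847815747, 'k1': -0.005287585802545099, 'pose': array([[ 0.72568291, -0.57703006,  0.3747274 ,  0.95160893],
       [ 0.68802771,  0.60977663, -0.39343402, -0.40206864],
       [-0.00147675,  0.54333119,  0.83951715,  0.93382968],
       [ 0.        ,  0.        ,  0.        ,  1.        ]])}
{'clock': 0.1, 'q': array([-1.22921001,  0.68989192, -0.19450455,  1.56621285,  0.15732195,
        0.90248461, -0.21513022]), 'qd': array([-0.00127967, -0.00071516,  0.00071494, -0.00221321,  0.00243376,
       -0.00171045, -0.00090762]), 'joint_torque': array([-2.53055267e-03, -5.28500140e+01, -1.27114009e+00, -1.53838652e+01,
       -5.25162555e-02,  1.90419662e-03,  7.16474415e-05]), 'tool_pos': array([0.18923974, 0.59512895, 0.26300216]), 'eef_rot': array([ 1.53264454e-01,  9.88184883e-01, -8.00847035e-04, -5.25381544e-05]), 'contact_force': array([-0.26973127,  0.44907799,  0.31050473]), 'moment': array([-0.05036283,  0.00865766,  0.02218657]), 'opening': 0.9998967650921637}
```

View pics/top0.png

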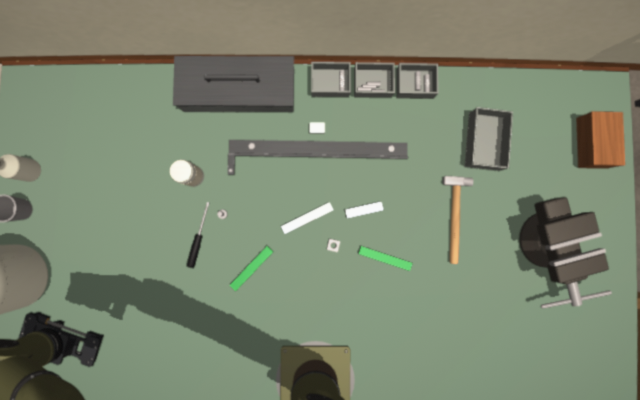

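View pics/scene0.png

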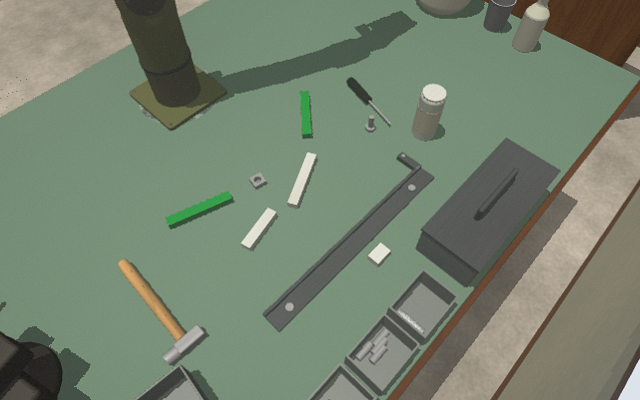

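```bash
cat >> h.py <<'E'
def bars(n='top',f=None,tag='t',verbose=True):
    im,d=snap(n,tag)
    g=im.astype(int)
    m=((g.min(2)>185)).astype(np.uint8)
    N,lab,st,ce=cv2.connectedComponentsWithStats(m)
    out=[]
    for i in range(1,N):
        if st[i,4]<60: continue
        v,u=np.nonzero(lab==i); P=onplane(n,u,v,0.02)
        if not(0.3<P[:,0].mean()<0.95 and abs(P[:,1].mean())<0.5): continue
        rc=cv2.minAreaRect((P[:,:2]*1000).astype(np.float32))
        (c,s,a)=rc; bp=cv2.boxPoints(rc); e1=bp[1]-bp[0]; e2=bp[2]-bp[1]; e=e1 if np.hypot(*e1)>np.hypot(*e2) else e2
        if e[1]<0:e=-e
        ang=np.arctan2(-e[0],e[1])
        z=world(n,u,v,d[v,u])[:,2]
        out.append((c,s,ang,P)); 
        if verbose: print('px',ce[i].round(),'n',st[i,4],'c',np.round(c,1),'size',np.round(s,1),'ang',round(ang,3),'z',np.median(z).round(4))
    return out
E
python3 - <<'E'
from h import *
bars(tag='t1')
im=np.load('pics/top0.npz')['im'];d=np.load('pics/top0.npz')['d']
c=im[120:300,180:440]; cv2.imwrite('pics/crop0.png',cv2.resize(c,None,fx=3,fy=3,interpolation=cv2.INTER_CUBIC)[:,:,::-1])
v,u=np.mgrid[0:400,0:640]; W=world('top',u,v,d)
# fence region
for uu in range(226,412,12):
    col=W[130:185,uu]; print(uu,[(int(k+130),round(float(p[0]),3),round(float(p[1]),3),round(float(p[2]),3)) for k,p in enumerate(col) if 150<=k+130<=163][:10:2])
for n,(uu,vv) in dict(nut=(334,245),bolt=(222,214),can=(182,172),off=(317,128),hh=(458,182),sd=(205,210)).items(): print(n,W[vv,uu].round(3))
E
```

```text
px [317. 127.] n 161 c [752.   -2.6] size [30.4 42. ] ang 0.009 z 0.0201
px [180. 171.] n 375 c [618.1 405.1] size [63.2 60.2] ang -1.546 z 0.1507
px [454. 180.] n 116 c [ 596.1 -414.6] size [18.1 55. ] ang 0.009 z 0.0274
px [307. 218.] n 478 c [480.2  25.2] size [ 25.2 161.2] ang 0.47 z 0.0208
px [364. 209.] n 340 c [ 506.  -144.3] size [ 26.7 111.3] ang 0.225 z 0.0209
px [333. 245.] n 76 c [400.1 -52.6] size [30.8 30.7] ang -0.239 z 0.0146
226 [(150, 0.684, 0.272, -0.001), (152, 0.678, 0.273, -0.004), (154, 0.671, 0.272, -0.0), (156, 0.665, 0.271, 0.003), (158, 0.659, 0.272, -0.0)]
238 [(150, 0.683, 0.235, 0.003), (152, 0.46, 0.006, 1.459), (154, 0.668, 0.232, 0.021), (156, 0.665, 0.235, 0.0), (158, 0.659, 0.235, 0.002)]
250 [(150, 0.682, 0.198, 0.01), (152, 0.676, 0.198, 0.009), (154, 0.669, 0.197, 0.018), (156, 0.665, 0.199, 0.002), (158, 0.659, 0.199, 0.002)]
262 [(150, 0.683, 0.163, 0.005), (152, 0.678, 0.163, 0.002), (154, 0.669, 0.161, 0.018), (156, 0.665, 0.162, 0.004), (158, 0.66, 0.163, 0.001)]
274 [(150, 0.683, 0.126, 0.01), (152, 0.677, 0.126, 0.008), (154, 0.67, 0.125, 
[... 1136 characters left out ...]
-0.163, 0.01), (154, 0.674, -0.163, 0.005), (156, 0.666, -0.161, 0.021), (158, 0.662, -0.164, 0.002)]
382 [(150, 0.686, -0.199, 0.009), (152, 0.68, -0.199, 0.008), (154, 0.674, -0.199, 0.01), (156, 0.667, -0.198, 0.018), (158, 0.663, -0.201, -0.001)]
394 [(150, 0.687, -0.236, 0.004), (152, 0.681, -0.236, 0.006), (154, 0.675, -0.236, 0.007), (156, 0.667, -0.235, 0.014), (158, 0.664, -0.237, -0.002)]
406 [(150, 0.688, -0.273, 0.004), (152, 0.681, -0.272, 0.009), (154, 0.675, -0.273, 0.006), (156, 0.667, -0.27, 0.02), (158, 0.662, -0.272, 0.01)]
nut [ 0.4   -0.056  0.007]
bolt [0.489 0.272 0.045]
can [0.6   0.363 0.15 ]
off [ 0.749 -0.003  0.021]
hh [ 0.589 -0.424  0.028]
sd [0.501 0.329 0.015]
```

View pics/crop0.png

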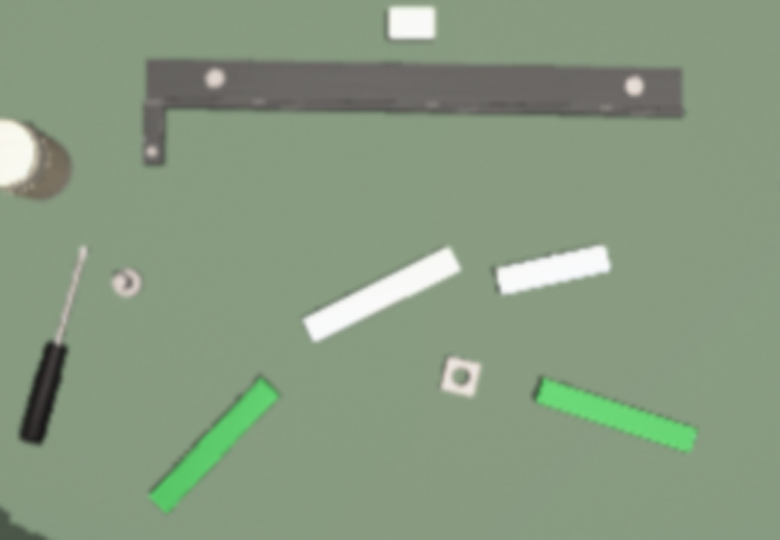

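```bash
cat >> h.py <<'E'
from scipy.spatial.transform import Rotation as R
def rel(x,y,z,yaw,pos=None,q=None):
    """deltas to bring tool to world x,y,z pointing down, with tool y at world +y turned by yaw (ccw)."""
    s=r.get_state(); pos=s['tool_pos'] if pos is None else np.array(pos); R0=R.from_quat(s['eef_rot'] if q is None else q)
    Rt=R.from_euler('z',yaw)*R.from_matrix(np.diag([-1.,1,-1]))
    d=R0.inv().apply(np.array([x,y,z])-pos)/0.06; a=(R0.inv()*Rt).as_rotvec()/np.radians(6)
    print('d',d.round(3),'a',a.round(3)); return d,a
E
python3 - <<'E'
from h import *
im=np.load('pics/top0.npz')['im'].astype(float)
g=im[:,:,1]
us=[];vs=[]
for u in range(245,402):
    col=g[:,u]
    # last dark row below ~ 150..165
    for v in range(166,148,-1):
        if col[v]>115 and col[v-1]<=115:
            t=(col[v]-115)/(col[v]-col[v-1]); us.append(u);vs.append(v-t);break
us=np.array(us);vs=np.array(vs)
print(np.round(g[148:166,300]),np.round(g[148:166,380]))
P=onplane('top',us,vs,0.0)
p=np.polyfit(P[:,1],P[:,0],1)
for _ in range(3):
    k=abs(np.polyval(p,P[:,1])-P[:,0])<0.003; p=np.polyfit(P[k,1],P[k,0],1)
print('face x = %.4f*y+%.4f'%tuple(p),k.sum(),len(k),'ang',-np.arctan(p[0]))
# stop inner face: rows 158..170, going right from 230
for v in range(158,176,2):
    print(v,np.round(g[v,224:244]).astype(int))
for u in (229,407):
    print(onplane('top',np.array([float(u)]),np.array([148.]),0.006), np.round(g[146,u-5:u+6]))
E
```

```text
[104. 104. 105. 105. 105.  98.  96.  95.  94. 125. 150. 156. 156. 156.
 156. 156. 156. 156.] [104. 103. 105. 105. 104. 104. 109. 118. 115. 103. 113. 137. 153. 156.
 156. 155. 156. 155.]
face x = 0.0080*y+0.6641 157 157 ang -0.007981382868529004
158 [155 155 150 132 106  97  98  99 100 100 100 126 149 155 156 155 155 155
 155 155]
160 [155 156 150 130 103  97  98  99 101 104 106 127 149 155 156 156 156 156
 155 156]
162 [156 155 150 131 103  96  97  98 101 104 105 127 149 155 156 156 156 156
 156 156]
164 [156 155 151 133 108  97  97  98  98  97  98 126 149 156 156 156 156 156
 155 156]
166 [155 155 154 142 121 102  98  98  96  92  98 128 151 155 156 156 156 156
 156 156]
168 [155 155 151 134 115 120 128 123 108  95 101 131 151 155 156 155 156 156
 156 156]
170 [155 155 151 136 136 169 189 173 135 101 102 132 151 156 156 156 156 156
 156 156]
172 [155 155 151 133 115 119 128 122 108  94 100 130 151 155 156 156 155 155
 156 156]
174 [156 155 151 137 114 100  98  98  97  98 111 137 153 156 156 156 156 156
 156 156]
[[0.68870692 0.26213145 0.006     ]] [155. 155. 155. 151. 132. 106.  98.  98.  97.  98.  99.]
[[ 0.69342138 -0.27568444  0.006     ]] [104. 104. 104. 105. 112. 132. 151. 155. 155. 155. 155.]
```

```bash
python3 - <<'E'
from h import *
rel(0.440,0.005,0.12,0.47)
E
```

```text
d [-6.962 -8.105  2.397] a [-1.300e-02 -4.000e-03 -7.427e+00]
```

Possible matches for the bars in the top view:
- Long white bar at (307,218), measured 161 x 25 mm.
- Short white bar at (364,210), measured 111 x 27 mm.
- Green look-alikes at (251,268) and (385,258), which are rejected.
- Small white block at (317,128), the 30 x 42 mm offcut, which is rejected.

The close crop confirms that the two white or aluminium bars are the ones meant. The fence runs from (229,150) to (407,155), and the stop is at (232,165).

servo_tool([
  {"dx": -6.96,"dy": -8.1,"dz": 2.4,"az": -7.43,"hand": 88},
  {"dx": -6.96,"dy": -8.1,"dz": 2.4,"az": -7.43,"hand": 88},
  {"dx": -6.96,"dy": -8.1,"dz": 2.4,"az": -7.43,"hand": 88},
  {"dx": -6.96,"dy": -8.1,"dz": 2.4,"az": -7.43,"hand": 88},
  {"dx": -6.96,"dy": -8.1,"dz": 2.4,"az": -7.43,"hand": 88},
  {"dx": -6.96,"dy": -8.1,"dz": 2.4,"az": -7.43,"hand": 88},
  {"dx": -6.96,"dy": -8.1,"dz": 2.4,"az": -7.43,"hand": 88},
  {"dx": -6.96,"dy": -8.1,"dz": 2.4,"az": -7.43,"hand": 88},
  {"dx": -6.96,"dy": -8.1,"dz": 2.4,"az": -7.43,"hand": 88},
  {"dx": -6.96,"dy": -8.1,"dz": 2.4,"az": -7.43,"hand": 88},
])

```text
schema error: expected keys dx, dy, dz, ax, ay, az, hand
```

servo_tool([
  {"dx": -6.96,"dy": -8.1,"dz": 2.4,"ax": 0,"ay": 0,"az": -7.43,"hand": 88},
  {"dx": -6.96,"dy": -8.1,"dz": 2.4,"ax": 0,"ay": 0,"az": -7.43,"hand": 88},
  {"dx": -6.96,"dy": -8.1,"dz": 2.4,"ax": 0,"ay": 0,"az": -7.43,"hand": 88},
  {"dx": -6.96,"dy": -8.1,"dz": 2.4,"ax": 0,"ay": 0,"az": -7.43,"hand": 88},
  {"dx": -6.96,"dy": -8.1,"dz": 2.4,"ax": 0,"ay": 0,"az": -7.43,"hand": 88},
  {"dx": -6.96,"dy": -8.1,"dz": 2.4,"ax": 0,"ay": 0,"az": -7.43,"hand": 88},
  {"dx": -6.96,"dy": -8.1,"dz": 2.4,"ax": 0,"ay": 0,"az": -7.43,"hand": 88},
  {"dx": -6.96,"dy": -8.1,"dz": 2.4,"ax": 0,"ay": 0,"az": -7.43,"hand": 88},
  {"dx": -6.96,"dy": -8.1,"dz": 2.4,"ax": 0,"ay": 0,"az": -7.43,"hand": 88},
  {"dx": -6.96,"dy": -8.1,"dz": 2.4,"ax": 0,"ay": 0,"az": -7.43,"hand": 88},
])

```text
clock: 1.4
tool_pos: [0.4289, 0.033, 0.1261]
eef_rot: [-0.233, 0.972, 0.0, 0.0]
contact_force: [0.7, 0.9, 0.0]
opening: 1.001
```

```bash
python3 - <<'E'
from h import *
rel(0.440,0.005,0.030,0.47)
E
```

```text
d [ 0.047 -0.5    1.602] a [0.001 0.007 0.009]
```

servo_tool([
  {"dx": 0.05,"dy": -0.5,"dz": 0.3,"ax": 0,"ay": 0,"az": 0,"hand": 88},
  {"dx": 0.05,"dy": -0.5,"dz": 1.0,"ax": 0,"ay": 0,"az": 0,"hand": 88},
  {"dx": 0.05,"dy": -0.5,"dz": 1.4,"ax": 0,"ay": 0,"az": 0,"hand": 88},
  {"dx": 0.05,"dy": -0.5,"dz": 1.4,"ax": 0,"ay": 0,"az": 0,"hand": 88},
  {"dx": 0.05,"dy": -0.5,"dz": 1.4,"ax": 0,"ay": 0,"az": 0,"hand": 88},
])

```text
clock: 2.02
tool_pos: [0.4391, 0.0065, 0.0419]
eef_rot: [-0.233, 0.972, 0.0, 0.0]
contact_force: [-0.2, 0.0, 0.6]
opening: 0.994
```

```bash
python3 - <<'E'
from h import *
rel(0.440,0.005,0.030,0.47)
im,d=snap('top','t2')
cv2.imwrite('pics/crop2.png',cv2.resize(im[120:300,180:440],None,fx=3,fy=3)[:,:,::-1])
E
```

```text
d [-0.003 -0.029  0.198] a [0.006 0.003 0.002]
```

View pics/crop2.png

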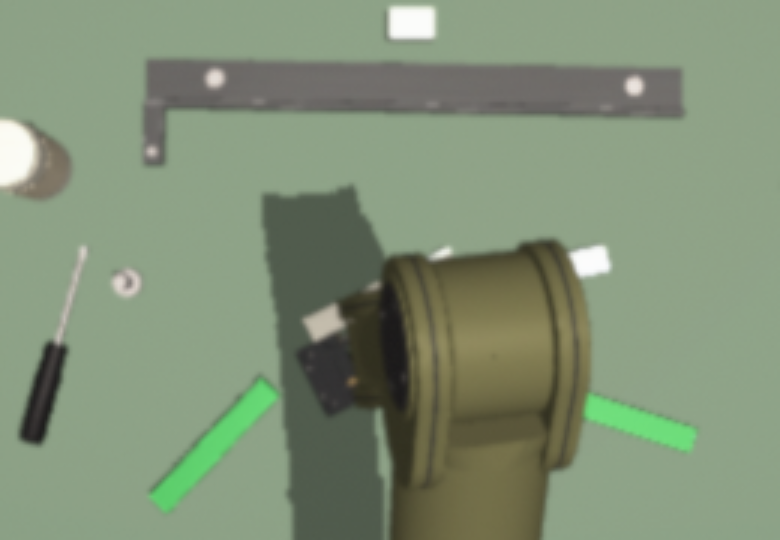

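servo_tool([
  {"dx": 0,"dy": 0,"dz": 0.2,"ax": 0,"ay": 0,"az": 0,"hand": 88},
  {"dx": -0.15,"dy": 0,"dz": 0.2,"ax": 0,"ay": 0,"az": 0,"hand": 88},
  {"dx": -0.3,"dy": 0,"dz": 0.2,"ax": 0,"ay": 0,"az": 0,"hand": 88},
  {"dx": -0.4,"dy": 0,"dz": 0.2,"ax": 0,"ay": 0,"az": 0,"hand": 88},
  {"dx": -0.5,"dy": 0,"dz": 0.2,"ax": 0,"ay": 0,"az": 0,"hand": 88},
])

```text
clock: 2.7
tool_pos: [0.4655, 0.0199, 0.0307]
eef_rot: [-0.233, 0.972, -0.001, -0.0]
contact_force: [-1.4, -1.8, 0.7]
opening: 1.001
```

```bash
cat >> h.py <<'E'
def yaw(q):
    M=R.from_quat(q).as_matrix(); return np.arctan2(-M[0,1],M[1,1])
def arc(x_end,yaw_end,n,slip=0.0,z=0.030):
    s=r.get_state(); p=s['tool_pos'].copy(); p[2]=z; th0=yaw(s['eef_rot']); print('now',s['tool_pos'].round(4),'yaw',round(th0,3),'F',s['contact_force'].round(1))
    S=(x_end-p[0])
    for _ in range(8):
        q=p.copy(); out=[]
        for k in range(1,n*20+1):
            t=k/(n*20); th=th0+(yaw_end-th0)*t; q=q+np.array([np.cos(th)-slip*np.sin(th),np.sin(th)+slip*np.cos(th),0])*S/(n*20)
            if k%20==0: out.append((q.copy(),th))
        S*=(x_end-p[0])/(q[0]-p[0])
    for q,th in out:
        R0=R.from_quat(s['eef_rot']); d=R0.inv().apply(q-s['tool_pos'])/0.06
        Rt=R.from_euler('z',th)*R.from_matrix(np.diag([-1.,1,-1])); a=(R0.inv()*Rt).as_rotvec()/np.radians(6)
        print(q.round(3),round(th,3),'|',d.round(2),a.round(2))
E
python3 - <<'E'
from h import *
arc(0.615,-0.008,9)
E
```

```text
now [0.4655 0.0199 0.0307] yaw 0.471 F [-1.4 -1.8  0.7]
[0.481 0.027 0.03 ] 0.418 | [-0.29 -0.01  0.01] [-0.01 -0.01  0.51]
[0.497 0.034 0.03 ] 0.364 | [-0.57 -0.03  0.01] [-0.01 -0.01  1.02]
[0.513 0.04  0.03 ] 0.311 | [-0.86 -0.07  0.01] [-0.01 -0.01  1.52]
[0.53  0.044 0.03 ] 0.258 | [-1.14 -0.12  0.01] [-0.01 -0.01  2.03]
[0.547 0.048 0.03 ] 0.205 | [-1.42 -0.19  0.01] [-0.01 -0.01  2.54]
[0.564 0.051 0.03 ] 0.152 | [-1.69 -0.27  0.01] [-0.01 -0.01  3.05]
[0.581 0.053 0.03 ] 0.098 | [-1.96 -0.37  0.01] [-0.01 -0.01  3.56]
[0.598 0.055 0.03 ] 0.045 | [-2.23 -0.48  0.01] [-0.01 -0.01  4.06]
[0.615 0.055 0.03 ] -0.008 | [-2.48 -0.61  0.01] [-0.01 -0.01  4.57]
```

servo_tool([
  {"dx": -0.29,"dy": -0.01,"dz": 0.01,"ax": 0,"ay": 0,"az": 0.5,"hand": 88},
  {"dx": -0.57,"dy": -0.03,"dz": 0.01,"ax": 0,"ay": 0,"az": 1.0,"hand": 88},
  {"dx": -0.86,"dy": -0.07,"dz": 0.01,"ax": 0,"ay": 0,"az": 1.5,"hand": 88},
  {"dx": -1.14,"dy": -0.12,"dz": 0.01,"ax": 0,"ay": 0,"az": 2.0,"hand": 88},
  {"dx": -1.42,"dy": -0.19,"dz": 0.01,"ax": 0,"ay": 0,"az": 2.55,"hand": 88},
  {"dx": -1.69,"dy": -0.27,"dz": 0.01,"ax": 0,"ay": 0,"az": 3.05,"hand": 88},
  {"dx": -1.96,"dy": -0.37,"dz": 0.01,"ax": 0,"ay": 0,"az": 3.55,"hand": 88},
  {"dx": -2.23,"dy": -0.48,"dz": 0.01,"ax": 0,"ay": 0,"az": 4.05,"hand": 88},
  {"dx": -2.48,"dy": -0.61,"dz": 0.01,"ax": 0,"ay": 0,"az": 4.55,"hand": 88},
  {"dx": -2.48,"dy": -0.61,"dz": 0.01,"ax": 0,"ay": 0,"az": 4.55,"hand": 88},
])

```text
clock: 3.95
tool_pos: [0.6157, 0.0548, 0.03]
eef_rot: [0.003, 1.0, 0.0, 0.001]
contact_force: [0.4, -1.0, 0.2]
opening: 0.999
```

```bash
python3 - <<'E'
from h import *
s=r.get_state(); print(s['tool_pos'],yaw(s['eef_rot']),s['contact_force'])
bars(tag='t3')
im,d=snap('scene','s3')
E
```

```text
[0.61572924 0.05482006 0.03000048] -0.006512747051679204 [ 0.43994186 -0.95160313  0.15725544]
px [369.  86.] n 84 c [ 879.4 -159. ] size [18.6 61. ] ang 0.015 z 0.0204
px [317. 127.] n 164 c [752.   -2.6] size [30.4 42. ] ang 0.009 z 0.0206
px [180. 171.] n 387 c [618.1 403.6] size [63.3 63.2] ang -1.546 z 0.1507
px [456. 180.] n 157 c [ 594.7 -428.3] size [21.1 82.4] ang 0.009 z 0.0275
```

View pics/s3.png

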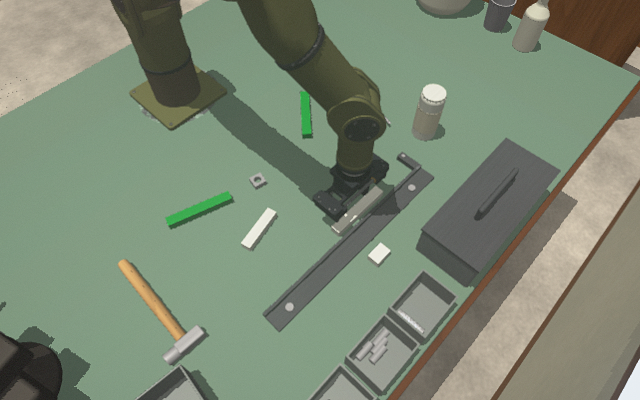

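View pics/t3.png

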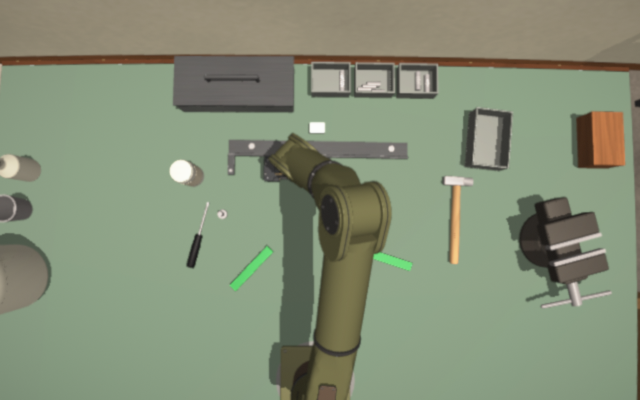

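servo_tool([
  {"dx": -0.08,"dy": 0,"dz": 0,"ax": 0,"ay": 0,"az": 0,"hand": 88},
  {"dx": -0.15,"dy": 0,"dz": 0,"ax": 0,"ay": 0,"az": 0,"hand": 88},
  {"dx": -0.2,"dy": 0,"dz": 0,"ax": 0,"ay": 0,"az": 0,"hand": 88},
  {"dx": -0.23,"dy": 0,"dz": 0,"ax": 0,"ay": 0,"az": 0,"hand": 88},
  {"dx": -0.23,"dy": 0,"dz": 0,"ax": 0,"ay": 0,"az": 0,"hand": 88},
])

```text
clock: 4.68
tool_pos: [0.6289, 0.0547, 0.0301]
eef_rot: [0.003, 1.0, 0.0, 0.0]
contact_force: [-0.3, -0.2, -0.5]
opening: 1.0
```

servo_tool([
  {"dx": -0.03,"dy": 0,"dz": 0,"ax": 0,"ay": 0,"az": 0,"hand": 88},
  {"dx": -0.05,"dy": 0,"dz": 0,"ax": 0,"ay": 0,"az": 0,"hand": 88},
  {"dx": -0.05,"dy": 0,"dz": 0,"ax": 0,"ay": 0,"az": 0,"hand": 88},
])

```text
clock: 5.05
tool_pos: [0.6292, 0.0548, 0.03]
eef_rot: [0.003, 1.0, -0.0, -0.002]
contact_force: [-6.8, 0.1, 5.1]
opening: 0.994
```

```bash
python3 - <<'E'
from h import *
rel(0.472,-0.152,0.030,0.225)
E
```

```text
d [ 2.597 -3.464  0.016] a [-0.003 -0.048 -2.212]
```

servo_tool([
  {"dx": 0.4,"dy": 0,"dz": 0,"ax": 0,"ay": 0,"az": 0,"hand": 88},
  {"dx": 0.8,"dy": -0.2,"dz": -0.6,"ax": 0,"ay": 0,"az": 0,"hand": 70},
  {"dx": 1.5,"dy": -1.1,"dz": -0.9,"ax": 0,"ay": 0,"az": -0.5,"hand": 50},
  {"dx": 2.1,"dy": -2.0,"dz": -0.9,"ax": 0,"ay": 0,"az": -1.3,"hand": 50},
  {"dx": 2.6,"dy": -2.9,"dz": -0.9,"ax": 0,"ay": 0,"az": -2.2,"hand": 50},
  {"dx": 2.64,"dy": -3.46,"dz": -0.8,"ax": 0,"ay": 0,"az": -2.2,"hand": 50},
  {"dx": 2.64,"dy": -3.46,"dz": -0.5,"ax": 0,"ay": 0,"az": -2.2,"hand": 50},
  {"dx": 2.64,"dy": -3.46,"dz": 0,"ax": 0,"ay": 0,"az": -2.2,"hand": 50},
  {"dx": 2.64,"dy": -3.46,"dz": 0,"ax": 0,"ay": 0,"az": -2.2,"hand": 50},
])

```text
clock: 6.18
tool_pos: [0.4718, -0.1517, 0.0291]
eef_rot: [-0.112, 0.994, 0.0, -0.001]
contact_force: [-1.0, 0.0, 0.5]
opening: 0.566
```

```bash
python3 - <<'E'
from h import *
print(r.get_state()['opening'])
bars(tag='t4'); snap('scene','s4')
arc(0.488,0.225,1); arc(0.62,-0.008,9)
E
```

```text
0.566281666781993
px [369.  86.] n 82 c [ 879.4 -159. ] size [18.6 61. ] ang 0.015 z 0.0203
px [317. 127.] n 164 c [752.   -2.6] size [30.4 42. ] ang 0.009 z 0.0199
px [298. 160.] n 488 c [650.5  53.2] size [ 27.  160.8] ang 0.006 z 0.021
px [180. 171.] n 387 c [618.1 403.6] size [63.3 63.2] ang -1.546 z 0.1507
px [456. 180.] n 157 c [ 594.7 -428.3] size [21.1 82.4] ang 0.009 z 0.0269
now [ 0.4725 -0.1517  0.0305] yaw 0.225 F [-0.8  0.1  0.2]
[ 0.488 -0.148  0.03 ] 0.225 | [-0.26  0.    0.01] [-0.    0.01 -0.  ]
now [ 0.4725 -0.1517  0.0305] yaw 0.225 F [-0.8  0.1  0.2]
[ 0.489 -0.148  0.03 ] 0.199 | [-0.28 -0.    0.01] [-0.    0.01  0.25]
[ 0.505 -0.145  0.03 ] 0.173 | [-0.55 -0.01  0.01] [-0.    0.01  0.49]
[ 0.521 -0.143  0.03 ] 0.147 | [-0.83 -0.03  0.01] [-0.    0.01  0.74]
[ 0.538 -0.14   0.03 ] 0.121 | [-1.1  -0.06  0.01] [-0.    0.01  0.99]
[ 0.554 -0.139  0.03 ] 0.096 | [-1.37 -0.09  0.01] [-0.    0.01  1.24]
[ 0.57  -0.137  0.03 ] 0.07 | [-1.65 -0.13  0.01] [-0.    0.01  1.48]
[ 0.587 -0.136  0.03 ] 0.044 | [-1.92 -0.18  0.01] [-0.    0.01  1.73]
[ 0.603 -0.136  0.03 ] 0.018 | [-2.19 -0.23  0.01] [-0.    0.01  1.98]
[ 0.62  -0.136  0.03 ] -0.008 | [-2.46 -0.29  0.01] [-0.    0.01  2.22]
```

View pics/t4.png

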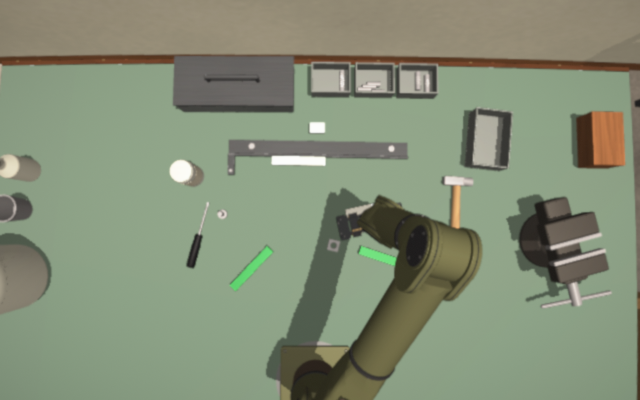

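View pics/s4.png

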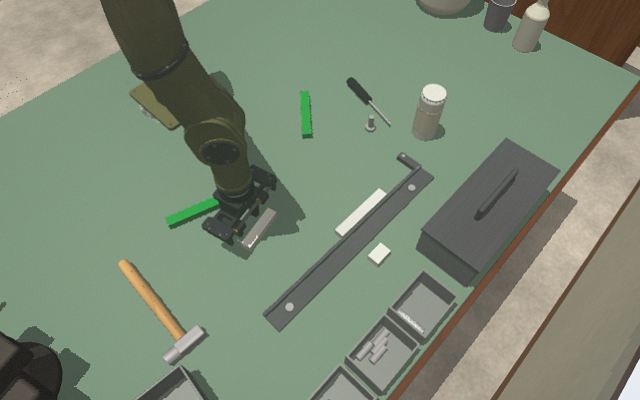

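The long bar (298,160) lies flush against the fence at (0.6505, 0.053). The short bar is in front of the fingers, so I'll push it next.

servo_tool([
  {"dx": -0.25,"dy": 0,"dz": 0,"ax": 0,"ay": 0,"az": 0,"hand": 50},
  {"dx": -0.55,"dy": -0.01,"dz": 0,"ax": 0,"ay": 0,"az": 0.35,"hand": 50},
  {"dx": -0.83,"dy": -0.03,"dz": 0,"ax": 0,"ay": 0,"az": 0.7,"hand": 50},
  {"dx": -1.1,"dy": -0.06,"dz": 0,"ax": 0,"ay": 0,"az": 1.0,"hand": 50},
  {"dx": -1.37,"dy": -0.09,"dz": 0,"ax": 0,"ay": 0,"az": 1.25,"hand": 50},
  {"dx": -1.65,"dy": -0.13,"dz": 0,"ax": 0,"ay": 0,"az": 1.5,"hand": 50},
  {"dx": -1.92,"dy": -0.18,"dz": 0,"ax": 0,"ay": 0,"az": 1.75,"hand": 50},
  {"dx": -2.19,"dy": -0.23,"dz": 0,"ax": 0,"ay": 0,"az": 2.0,"hand": 50},
  {"dx": -2.46,"dy": -0.29,"dz": 0,"ax": 0,"ay": 0,"az": 2.22,"hand": 50},
  {"dx": -2.46,"dy": -0.29,"dz": 0,"ax": 0,"ay": 0,"az": 2.22,"hand": 50},
])

```text
clock: 7.52
tool_pos: [0.6212, -0.1358, 0.0315]
eef_rot: [0.004, 1.0, 0.0, 0.002]
contact_force: [0.4, 1.1, -0.0]
opening: 0.566
```

servo_tool([
  {"dx": -0.07,"dy": 0,"dz": 0,"ax": 0,"ay": 0,"az": 0,"hand": 50},
  {"dx": -0.13,"dy": 0,"dz": 0,"ax": 0,"ay": 0,"az": 0,"hand": 50},
  {"dx": -0.17,"dy": 0,"dz": 0,"ax": 0,"ay": 0,"az": 0,"hand": 50},
  {"dx": -0.2,"dy": 0,"dz": 0,"ax": 0,"ay": 0,"az": 0,"hand": 50},
  {"dx": -0.2,"dy": 0,"dz": 0,"ax": 0,"ay": 0,"az": 0,"hand": 50},
])

```text
clock: 8.15
tool_pos: [0.6276, -0.1364, 0.0295]
eef_rot: [0.004, 1.0, -0.001, -0.004]
contact_force: [-9.1, -0.5, 6.9]
opening: 0.569
```

servo_tool([
  {"dx": 0.4,"dy": 0,"dz": 0,"ax": 0,"ay": 0,"az": 0,"hand": 50},
  {"dx": 0.8,"dy": -0.5,"dz": -0.7,"ax": 0,"ay": 0,"az": 0,"hand": 20},
  {"dx": 1.2,"dy": -1.2,"dz": -1.0,"ax": 0,"ay": 0,"az": 0,"hand": 0},
  {"dx": 1.5,"dy": -1.8,"dz": -1.0,"ax": 0,"ay": 0,"az": 0,"hand": 0},
  {"dx": 1.5,"dy": -2.3,"dz": -1.0,"ax": 0,"ay": 0,"az": 0,"hand": 0},
  {"dx": 1.5,"dy": -2.3,"dz": -1.0,"ax": 0,"ay": 0,"az": 0,"hand": 0},
])

```text
clock: 8.9
tool_pos: [0.5399, -0.277, 0.0899]
eef_rot: [0.007, 1.0, -0.001, 0.0]
contact_force: [-0.2, -0.9, 0.1]
opening: 0.023
```

```bash
python3 - <<'E'
from h import *
s=r.get_state();print(s['opening'],s['tool_pos'],yaw(s['eef_rot']))
bars(tag='t5'); snap('scene','s5')
rel(0.645,-0.23,0.030,-0.008)
E
```

```text
0.0227746835132441 [ 0.53988251 -0.27695869  0.08986169] -0.013632106943527917
px [369.  86.] n 86 c [ 879.4 -159. ] size [18.6 67. ] ang 0.015 z 0.0193
px [317. 127.] n 164 c [752.   -2.6] size [30.4 42. ] ang 0.009 z 0.0205
px [298. 160.] n 492 c [650.4  53.2] size [ 27.  160.8] ang 0.008 z 0.0209
px [362. 161.] n 344 c [ 649.1 -136.2] size [ 27.1 110.8] ang 0.009 z 0.0205
px [180. 170.] n 388 c [618.1 403.6] size [63.3 63.2] ang -1.546 z 0.1504
px [333. 245.] n 98 c [400.3 -53.3] size [32.2 32.8] ang 1.331 z 0.015
d [-1.727  0.719  1.004] a [0.012 0.009 0.001]
```

View pics/s5.png

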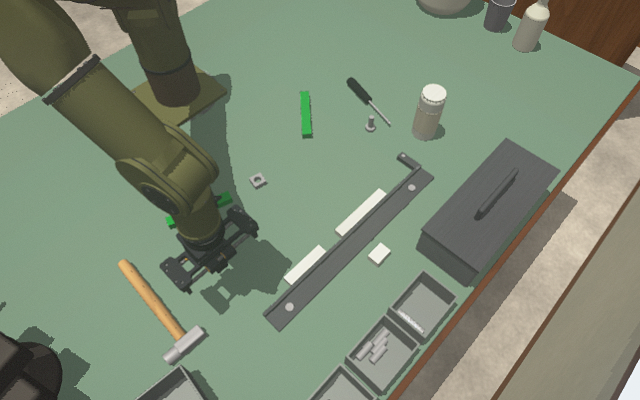

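View pics/t5.png

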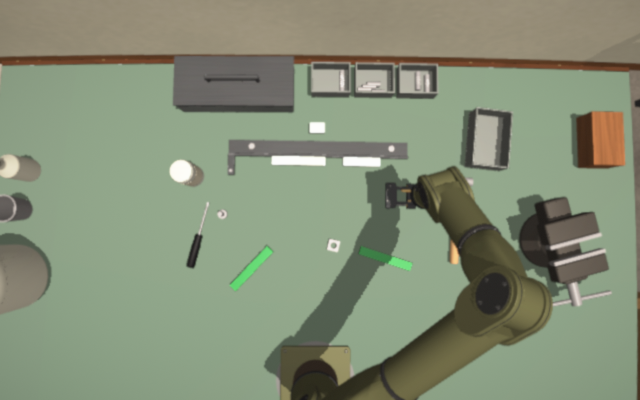

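servo_tool([
  {"dx": -0.9,"dy": 0.5,"dz": 0,"ax": 0,"ay": 0,"az": 0,"hand": 0},
  {"dx": -1.72,"dy": 0.6,"dz": 0.2,"ax": 0,"ay": 0,"az": 0,"hand": 0},
  {"dx": -1.72,"dy": 0.6,"dz": 0.6,"ax": 0,"ay": 0,"az": 0,"hand": 0},
  {"dx": -1.72,"dy": 0.6,"dz": 1.0,"ax": 0,"ay": 0,"az": 0,"hand": 0},
  {"dx": -1.72,"dy": 0.7,"dz": 1.0,"ax": 0,"ay": 0,"az": 0,"hand": 0},
  {"dx": -1.72,"dy": 0.9,"dz": 1.0,"ax": 0,"ay": 0,"az": 0,"hand": 0},
  {"dx": -1.72,"dy": 1.1,"dz": 1.0,"ax": 0,"ay": 0,"az": 0,"hand": 0},
])

```text
clock: 9.88
tool_pos: [0.644, -0.2071, 0.0307]
eef_rot: [0.004, 1.0, 0.0, 0.0]
contact_force: [0.0, -0.1, -0.5]
opening: 0.005
```

```bash
python3 - <<'E'
from h import *
s=r.get_state();print(s['opening'],s['tool_pos'],yaw(s['eef_rot']),s['contact_force'])
rel(0.646,-0.055,0.030,-0.008)
E
```

```text
0.005273701340591958 [ 0.64403638 -0.207108    0.03068343] -0.008016372807224326 [ 0.03453068 -0.13393791 -0.53466381]
d [-0.012  2.535  0.013] a [ 0.006  0.001 -0.   ]
```

Next I'll push the row to the left in slow steps. I'll stop short of the stop and check there.

servo_tool([
  {"dx": -0.01,"dy": 0.2,"dz": 0,"ax": 0,"ay": 0,"az": 0,"hand": 0},
  {"dx": -0.01,"dy": 0.45,"dz": 0,"ax": 0,"ay": 0,"az": 0,"hand": 0},
  {"dx": -0.01,"dy": 0.7,"dz": 0,"ax": 0,"ay": 0,"az": 0,"hand": 0},
  {"dx": -0.01,"dy": 0.95,"dz": 0,"ax": 0,"ay": 0,"az": 0,"hand": 0},
  {"dx": -0.01,"dy": 1.2,"dz": 0,"ax": 0,"ay": 0,"az": 0,"hand": 0},
  {"dx": -0.01,"dy": 1.45,"dz": 0,"ax": 0,"ay": 0,"az": 0,"hand": 0},
  {"dx": -0.01,"dy": 1.7,"dz": 0,"ax": 0,"ay": 0,"az": 0,"hand": 0},
  {"dx": -0.01,"dy": 1.95,"dz": 0,"ax": 0,"ay": 0,"az": 0,"hand": 0},
  {"dx": -0.01,"dy": 2.2,"dz": 0,"ax": 0,"ay": 0,"az": 0,"hand": 0},
  {"dx": -0.01,"dy": 2.4,"dz": 0,"ax": 0,"ay": 0,"az": 0,"hand": 0},
])

```text
clock: 11.12
tool_pos: [0.6462, -0.0628, 0.0301]
eef_rot: [0.004, 1.0, 0.0, 0.0]
contact_force: [-1.6, -4.6, 4.0]
opening: 0.006
```

```bash
python3 - <<'E'
from h import *
s=r.get_state();print(s['opening'],s['tool_pos'],yaw(s['eef_rot']),s['contact_force'])
bars(tag='t6'); im,d=snap('scene','s6')
cv2.imwrite('pics/s6c.png',cv2.resize(im[120:340,230:450],None,fx=2.7,fy=2.7)[:,:,::-1])
E
```

```text
0.006426232907750068 [ 0.64619086 -0.06279843  0.03011224] -0.007584559813724377 [-1.59105935 -4.55583479  3.97351409]
px [369.  86.] n 84 c [ 879.4 -159. ] size [18.6 61. ] ang 0.015 z 0.0203
px [317. 127.] n 156 c [752.   -2.6] size [30.4 42. ] ang 0.009 z 0.0201
px [271. 160.] n 538 c [652.8 132.3] size [ 27.  175.9] ang 0.007 z 0.0209
px [180. 170.] n 388 c [618.1 403.6] size [63.3 63.2] ang -1.546 z 0.1504
px [456. 181.] n 159 c [ 594.7 -428.3] size [21.1 82.4] ang 0.009 z 0.0272
```

View pics/s6c.png

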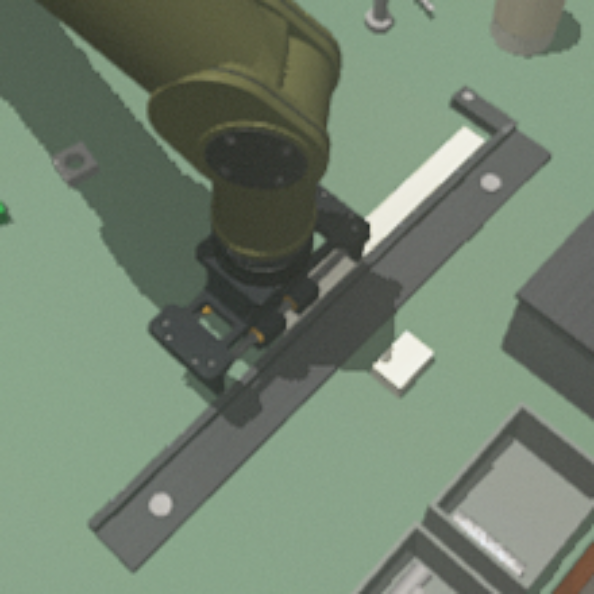

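The row moves in line along the fence, with the bars touching. The leading end is at y≈0.220 and the stop is at about 0.2425, so about 22 mm remain.

servo_tool([
  {"dx": -0.01,"dy": 0.1,"dz": 0,"ax": 0,"ay": 0,"az": 0,"hand": 0},
  {"dx": -0.01,"dy": 0.2,"dz": 0,"ax": 0,"ay": 0,"az": 0,"hand": 0},
  {"dx": -0.01,"dy": 0.28,"dz": 0,"ax": 0,"ay": 0,"az": 0,"hand": 0},
  {"dx": -0.01,"dy": 0.34,"dz": 0,"ax": 0,"ay": 0,"az": 0,"hand": 0},
  {"dx": -0.01,"dy": 0.38,"dz": 0,"ax": 0,"ay": 0,"az": 0,"hand": 0},
  {"dx": -0.01,"dy": 0.4,"dz": 0,"ax": 0,"ay": 0,"az": 0,"hand": 0},
  {"dx": -0.01,"dy": 0.42,"dz": 0,"ax": 0,"ay": 0,"az": 0,"hand": 0},
  {"dx": -0.01,"dy": 0.42,"dz": 0,"ax": 0,"ay": 0,"az": 0,"hand": 0},
])

```text
clock: 12.22
tool_pos: [0.6468, -0.0391, 0.03]
eef_rot: [0.004, 1.0, 0.0, -0.0]
contact_force: [-1.5, -1.9, -0.5]
opening: 0.007
```

servo_tool([
  {"dx": 0,"dy": 0.04,"dz": 0,"ax": 0,"ay": 0,"az": 0,"hand": 0},
  {"dx": 0,"dy": 0.07,"dz": 0,"ax": 0,"ay": 0,"az": 0,"hand": 0},
  {"dx": 0,"dy": 0.07,"dz": 0,"ax": 0,"ay": 0,"az": 0,"hand": 0},
])

```text
clock: 12.6
tool_pos: [0.6468, -0.0384, 0.0299]
eef_rot: [0.005, 1.0, -0.003, -0.0]
contact_force: [-0.9, -7.5, 0.7]
opening: 0.005
```

servo_tool([
  {"dx": 0,"dy": -0.3,"dz": 0,"ax": 0,"ay": 0,"az": 0,"hand": 0},
  {"dx": 0.3,"dy": -0.6,"dz": -0.5,"ax": 0,"ay": 0,"az": 0,"hand": 0},
  {"dx": 1.0,"dy": -1.4,"dz": -1.0,"ax": 0,"ay": 0,"az": 0,"hand": 40},
  {"dx": 1.7,"dy": -2.2,"dz": -1.0,"ax": 0,"ay": 0,"az": 0,"hand": 88},
  {"dx": 2.0,"dy": -3.0,"dz": -1.0,"ax": 0,"ay": 0,"az": 0,"hand": 88},
  {"dx": 2.0,"dy": -3.0,"dz": -1.0,"ax": 0,"ay": 0,"az": 0,"hand": 88},
])

```text
clock: 13.35
tool_pos: [0.5228, -0.2206, 0.0899]
eef_rot: [0.009, 1.0, -0.002, -0.001]
contact_force: [0.7, 1.2, -0.3]
opening: 0.438
```

```bash
python3 - <<'E'
from h import *
s=r.get_state();print(s['opening'],s['tool_pos'],yaw(s['eef_rot']),s['contact_force'])
o=bars(tag='t7'); im,d=snap('scene','s7')
cv2.imwrite('pics/s7c.png',cv2.resize(im[120:300,260:460],None,fx=3,fy=3)[:,:,::-1])
it=np.load('pics/t7.npz')['im'];cv2.imwrite('pics/t7c.png',cv2.resize(it[130:190,220:350],None,fx=6,fy=6)[:,:,::-1])
rel(0.60,0.0825,0.03,-0.008)
E
```

```text
0.4381688613881955 [ 0.52278667 -0.22064255  0.08992052] -0.01794076376355033 [ 0.7067932   1.2249769  -0.29457364]
px [369.  86.] n 86 c [ 879.4 -159. ] size [18.6 67. ] ang 0.015 z 0.0201
px [317. 127.] n 164 c [752.   -2.6] size [30.4 42. ] ang 0.009 z 0.0206
px [279. 160.] n 832 c [651.6 108.6] size [271.6  27.3] ang -0.009 z 0.021
px [180. 171.] n 389 c [618.1 403.6] size [63.3 63.2] ang -1.546 z 0.1506
px [456. 181.] n 164 c [ 594.7 -428.3] size [21.1 82.5] ang 0.009 z 0.0279
px [333. 245.] n 97 c [400.3 -53.3] size [32.2 32.8] ang 1.332 z 0.0143
d [-1.175  4.951  1.019] a [ 0.016  0.027 -0.017]
```

View pics/s7c.png

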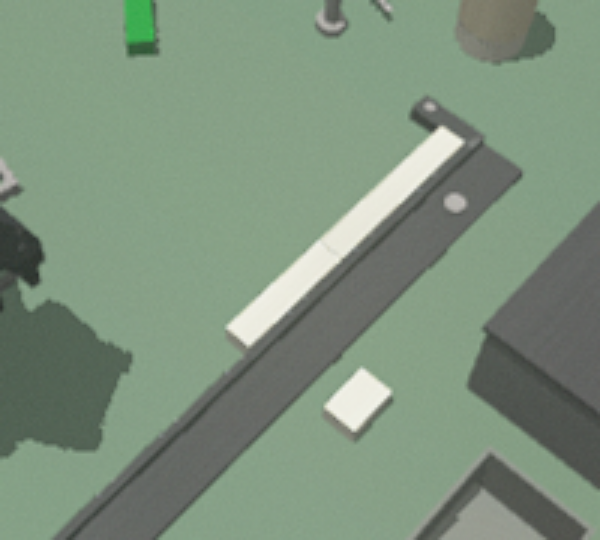

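View pics/t7c.png

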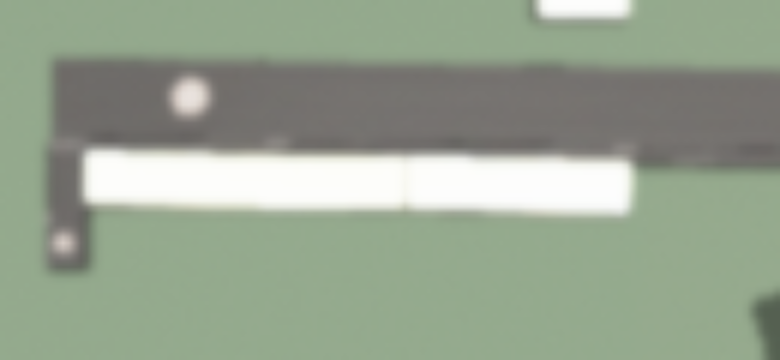

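```bash
python3 - <<'E'
from h import *
a=np.load('pics/top0.npz')['im'].astype(int);b=np.load('pics/t7.npz')['im'].astype(int)
for n,(u,v) in dict(bolt=(222,214),sd=(200,235),can=(186,173),off=(317,128),nut=(334,245),hammer=(456,215)).items():
    print(n,abs(a-b)[v-8:v+9,u-8:u+9].max(2).mean().round(1))
print(r.get_state()['contact_force'].round(1)); r.finish_job()
E
```

```text
bolt 14.3
sd 11.6
can 10.5
off 10.9
nut 19.2
hammer 64.0
[0.3 0.8 0.9]
the job is handed in; nothing more can be done
```

View pics/t7.png

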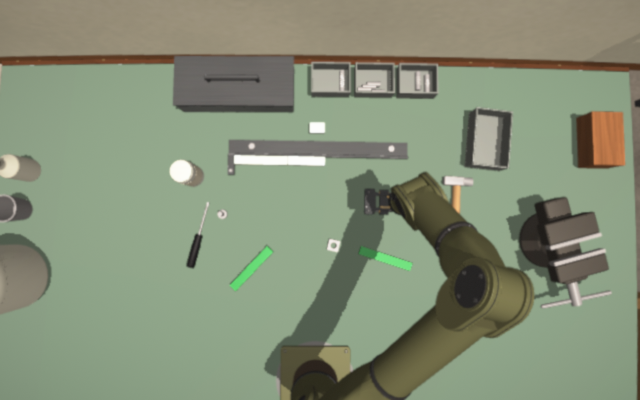

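Both bars now lie in one straight row against the fence, with the long bar leading and touching the stop. I handed the job in at about 13.5 s on the robot's clock.

**What I did:** I pushed each bar square to the fence with the open fingers. Then I slid the row along the fence with the closed fingers on the short bar's right end, until the push met about 7.5 N of resistance at the stop. Nothing was gripped or lifted, and the highest force reported at the end of a move was about 11 N.

**Last checks, from pictures taken just before hand-in:**
- **Row:** it measures 271.6 x 27.3 mm, against 270 x 25 mm for the two bars, so there is no visible gap. It is turned -0.009 rad, against -0.008 rad for the fence.
- **Flush to the fence:** the row's middle is at x = 0.6516 m, within 1 mm of the flush position I worked out.
- **Stop:** the leading end is at y ≈ 0.244 m and the stop face at about 0.2425 m, so they touch within measuring error.
- **Height:** the bars' tops read about 21 mm, so both lie flat.
- **Bystanders:** the nut, offcut, can and hammer head measure where they began, within about 1 mm. The bolt and screwdriver look unmoved.

**One check disagreed:** the before-and-after picture comparison flagged the hammer's handle. In the last picture (t7) the arm covers most of the handle at (456,215), and the hammer head at (456,181) has not moved. I take the flag to be the arm in the way, but the hidden part of the handle was not checked directly.

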